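# Enter the code on a push-button lock

## Robot

A 6-joint arm with a two-finger parallel gripper is mounted at the origin on a cart in front of the work surface, level with it; the furniture and walls round the work are solid. World frame = base frame: x ahead of the robot, y to its left, z up, the work surface at z = 0. Lengths are in m, angles in rad, forces in N, time in s.
With the tool pointing down it reaches from about 0.35 to 0.975 m from the base axis. Payload 4.9 kg.
Tool frame: the origin (TCP) lies between the finger pads; the fingertips stand 14 mm ahead of it and the grasp point (between the pads) lies 5 mm behind it (manip.tcp_to_tips is the distance from the TCP to the fingertips, in m); z points along the fingers, y is the line along which they close (so a half turn about z gives the same grasp; the last joint's range is limited). The gripper opens to 85 mm and grips with 20 to 120 N. Pads are 22 mm wide; open, the fingers measure 114 mm over their backs; the gripper's body (76 mm by 85 mm) begins 54 mm behind the grasp point. The pads swing forward as they close: fully open they stand 13 mm farther back than shut.
Start: joints at [1.222, 0.053, 1.613, -0, 1.476, -0.119], TCP at [0.142, 0.609, 0.245] pointing down, gripper open.
Joint ranges: [-3.01, 3.01], [-1.01, 2.22], [0.06, 2.58], [-1.02, 4.17], [0.09, 2.62], [-3.14, 3.14]. Speed limits (rad/s): [2.57, 2.57, 3.14, 3.14, 3.14, 3.14].

## Interface

Orientations are given as a unit quaternion [w, x, y, z].
In Python, from plant import manip gives the robot as it stands.
- The arm moves only by the tool servo_tool, never from a script. Its argument "moves" is a list that holds one entry, the list of rows, each a list of 7 numbers: the shift along the tool's x, y, z in mm, then the turn, a rotation vector about the tool's x, y, z in degrees, then the finger opening in mm, from 0 to 85.4. In form: [[[x, y, z, ax, ay, az, fingers], ...]]. A call has 1 to 12 rows; each row shifts and turns the commanded pose from where the row before left it, along the tool's axes as they then stand; what a row does not reach is not made up. A row lasts 1/8 s, in which the tool goes at most 62.5 mm and 10.7 degrees, less where a joint would pass 70% of its speed; a pose out of reach is approached as far as the arm can. A call with a gripper value outside its range is refused whole. The fingers move at their own pace and stop on an object; the grip force is fixed at half the most. Time passes only in rows, so rows that do not move let the fingers close. It gives the time, the measured TCP pose, the force, the opening and the grip force at its end, in the units of the state.
- manip.state(): the state, without advancing time (a new reading comes with each control period).
- manip.grab_frame(name): name is "side" or "top"; returns a dict with "image" (384x512x3 uint8, blue, green, red), "mtx" (3x3 intrinsics, pixels), "dist_coeffs" ([k1, k2, p1, p2, k3] as OpenCV has them; the pictures are not rectified), "eye" and "rotation" of the camera in the world. Camera axes: x right, y down, z forward; pixel columns grow to the right and rows downward; lengths in m; the calibration is good to about 2 mm. A picture is of the moment at which its call begins. There is no depth.
- manip.job_done(): hands the job in; it is judged then, once.
The state is a dict: "time": time; "joint_pos": joint angles; "joint_vel": joint speeds; "joint_efforts": joint torques, N m; "tool_pos": TCP position; "tool_rot": TCP orientation; "contact_force": force on the tool from outside, world axes, zero at the start; "ft_torque": the same for the moment, N m; "gripper_width": opening from 0.0 (shut) to 1.0 (fully open); "grasp_force": force on a finger pad.
Only numpy, scipy, OpenCV 4.12 (cv2) and the standard library are available. Lean on these libraries where they do the work, as an engineer would, in place of code of your own. Each camera call takes 0.05 s, during which the arm holds its last target. There are 200 camera calls.

## Task

Try the code of the push-button lock on the desk: with your fingertips lightly push in the yellow key, then the blue key, then the green key, each all the way until it stays in, and leave the red key out. Do not pick up or shift the lock, and leave the things round it where they are.

Things in the scene. Friction and masses are not known exactly. Their poses are not given: they have to be found in the camera images.
- code_lock: push-button code lock lying on the desk: grey box 124 x 124 x 30 mm, 0.9 kg, loose, with a brass latch bolt 13 mm out of its far (+x) side; origin at the centre of its underside, z up. Four round keys 26 mm across stand on its top at x, y = +-28 mm (56 mm between neighbours). Out, a key's top is 16 mm above the box (46 mm above the desk); fully in, 8 mm (38 mm above the desk).
- yellow_top (a point): centre of the top face of the yellow key (far left corner of the four as the lock is built), which moves with the key
- blue_top (a point): centre of the top face of the blue key (near right), which moves with the key
- green_top (a point): centre of the top face of the green key (far right), which moves with the key
- red_top (a point): centre of the top face of the red key (near left), which moves with the key
- key_yellow (a joint): travel of the yellow key: 0 = out, 0.008 m = fully in, at its stop. It moves straight down with about 2.5 N of friction and stays where it is left. The coloured cap sits on it on a spring of 2 N/mm with 6 mm of give, so it sinks about 1.2 mm before the key moves, and the push then rises by 2 N for each mm past the stop; push with well under 20 N
- key_blue (a joint): travel of the blue key: 0 = out, 0.008 m = fully in, at its stop. It moves straight down with about 2.5 N of friction and stays where it is left. The coloured cap sits on it on a spring of 2 N/mm with 6 mm of give, so it sinks about 1.2 mm before the key moves, and the push then rises by 2 N for each mm past the stop; push with well under 20 N
- key_green (a joint): travel of the green key: 0 = out, 0.008 m = fully in, at its stop. It moves straight down with about 2.5 N of friction and stays where it is left. The coloured cap sits on it on a spring of 2 N/mm with 6 mm of give, so it sinks about 1.2 mm before the key moves, and the push then rises by 2 N for each mm past the stop; push with well under 20 N
- key_red (a joint): travel of the red key: 0 = out, 0.008 m = fully in, at its stop. It moves straight down with about 2.5 N of friction and stays where it is left. The coloured cap sits on it on a spring of 2 N/mm with 6 mm of give, so it sinks about 1.2 mm before the key moves, and the push then rises by 2 N for each mm past the stop; push with well under 20 N
- fob_small: black car key fob with a wire ring, 63 x 51 x 13 mm, loose bystander on the desk beyond the lock; origin at the centre of its underside
- cylinder_54: metal lock cylinder on its side, 44 x 60 x 17 mm, loose bystander on the desk beyond the lock; origin at the centre of its underside
- padlock_40: brass padlock lying flat, 50 x 57 x 13 mm, loose bystander on the desk left of the lock; origin at the centre of its underside
- key_mill: fixed key milling machine, 0.42 m high, standing on the desk straight ahead of the robot, to the right of the lock; it fills about x 0.43 to 0.75 m and y -0.15 to 0.10 m: go round it or over it. Another machine, 0.21 m high with a bent lamp on top, stands left of the lock, beyond about y = 0.43 m. Origin at the centre of its underside

How it is judged:
By the outcome, as a careful person would: the job done as asked, in the order asked, and still so for the second after the job is handed in, with the robot touching nothing.
It also fails if it takes over 43 s, if anything falls off the work surface, if the arm or the gripper's body presses on something with over 40 N, if the wrist force passes 120 N, or if a joint passes its speed limit or range.

## Working session

There is one attempt and no reset: what is moved stays moved. The work goes in short steps, Python scripts to look and compute and a tool call to move; the robot and the scene stay as the last step left them, time stands still between calls to the robot, and variables do not carry over. Pictures are saved under pics/ and viewed, at most 10 in all, crops included, and the job is handed in when it is done.

Besides the shell and the picture viewer there is one more tool, called after "Request:" as name([rows], argument=value, ...), one row to a line, values as JSON. servo_tool: Moves the arm, as the interface text tells. Its arguments: {"type":"object","properties":{"moves":{"type":"array"}},"required":["moves"]}

```bash
mkdir -p pics; ls; python3 - <<'E'
from plant import manip
import cv2,numpy as np
s=manip.state();print({k:np.round(v,3) for k,v in s.items()},manip.tcp_to_tips)
for n in("side","top"):
    f=manip.grab_frame(n);cv2.imwrite(f"pics/{n}0.png",f["image"]);print(n,f["mtx"],f["dist_coeffs"],f["eye"],f["rotation"])
E
```

```text
pics
{'time': np.float64(0.0), 'joint_pos': array([ 1.222,  0.053,  1.614, -0.   ,  1.476, -0.119]), 'joint_vel': array([ 0.   , -0.001, -0.001, -0.002,  0.   , -0.001]), 'joint_efforts': array([-1.0000e-03, -3.9369e+01, -3.7017e+01, -0.0000e+00,  7.0000e-03,
        0.0000e+00]), 'tool_pos': array([0.142, 0.608, 0.244]), 'tool_rot': array([-0.   ,  0.115,  0.993, -0.001]), 'contact_force': array([ 0.382,  0.277, -1.021]), 'ft_torque': array([-0.001,  0.052,  0.022]), 'grasp_force': np.float64(0.0), 'gripper_width': np.float64(1.0)} 0.014
side [[481.80948228   0.         254.42899693]
 [  0.         481.80948228 181.9715048 ]
 [  0.           0.           1.        ]] [-0.07444689  0.          0.          0.          0.        ] [ 0.14598628 -0.62145944  0.70611924] [-0.44521279  0.86002747 -0.21976561  0.11764944]
top [[483.96841375   0.         251.65980831]
 [  0.         483.96841375 190.95638587]
 [  0.           0.           1.        ]] [-0.0927631  0.         0.         0.         0.       ] [0.41341291 0.17540334 1.00416053] [ 0.06589212 -0.69753441  0.7100648  -0.07008527]
```

View pics/side0.png

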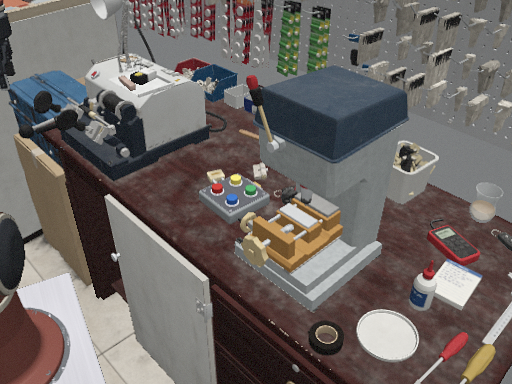

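View pics/top0.png

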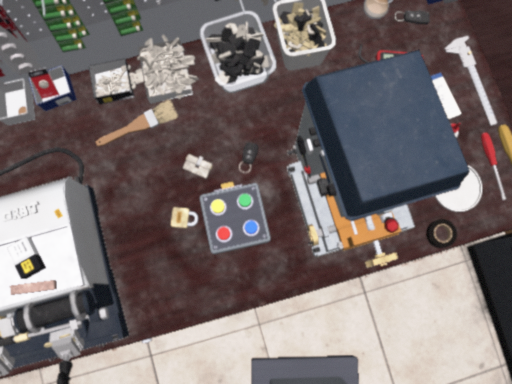

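The side view shows yellow at (236,180), red (217,188), blue (232,200) and green (251,189). The top view shows yellow at (218,207), green (245,201), blue (251,228) and red (223,234). The lock is slightly turned, and the mill head is to its right.

```bash
cat >h.py <<'E'
import cv2,numpy as np
from scipy.spatial.transform import Rotation as R
from plant import manip
SEED={"side":dict(yellow=(236,180),red=(217,188),blue=(232,200),green=(251,189)),
      "top":dict(yellow=(218,207),green=(245,201),blue=(251,228),red=(223,234))}
HUE=dict(yellow=[(20,38)],red=[(0,8),(170,180)],blue=[(100,125)],green=[(45,85)])
def ray(f,uv):
    p=cv2.undistortPoints(np.array([[uv]],float),f["mtx"],f["dist_coeffs"])[0,0]
    q=np.array(f["rotation"]);d=R.from_quat(q[[1,2,3,0]]).apply([*p,1]);return np.array(f["eye"]),d/np.linalg.norm(d)
def plane(f,uv,z):
    o,d=ray(f,uv);return o+d*(z-o[2])/d[2]
def blob(f,name,c):
    h=cv2.cvtColor(f["image"],cv2.COLOR_BGR2HSV)
    m=sum(cv2.inRange(h,(a,110,80),(b,255,255)) for a,b in HUE[c])
    n,l,st,ce=cv2.connectedComponentsWithStats(m)
    k=[i for i in range(1,n) if st[i,4]>15 and np.hypot(*(ce[i]-SEED[name][c]))<10]
    if not k:return None
    k=max(k,key=lambda i:st[i,4]);return ce[k],st[k]
def keys(z=.046):
    fs={n:manip.grab_frame(n) for n in SEED};out={}
    for c in HUE:
        b={n:blob(fs[n],n,c) for n in fs};
        if b["top"] is None or b["side"] is None: print(c,b);continue
        r=[ray(fs[n],b[n][0]) for n in fs]
        A=sum(np.eye(3)-np.outer(d,d) for o,d in r);v=sum((np.eye(3)-np.outer(d,d))@o for o,d in r)
        t=plane(fs["top"],b["top"][0],z);s=plane(fs["side"],b["side"][0],z)
        print(c,"tri",np.linalg.solve(A,v).round(4),"top",t[:2].round(4),"side",s[:2].round(4),[b[n][0].round(1) for n in b],[b[n][1][2:5] for n in b]);out[c]=t
    return fs,out
E
python3 - <<'E'
from h import *
fs,k=keys()
for a,b in("yellow red","green blue","yellow green","red blue","yellow blue","red green"):pass
E
python3 - <<'E'
from h import *
fs,k=keys()
for p in("yellow red","green blue","yellow green","red blue"):
    a,b=p.split();d=k[a]-k[b];print(p,np.linalg.norm(d).round(4),np.degrees(np.arctan2(d[1],d[0])).round(1))
print(sum(k.values())/4)
E
```

```text
yellow tri [0.5712 0.2372 0.0397] top [0.5701 0.2369] side [0.5674 0.2291] [array([235.2, 179.2]), array([217.6, 206.3])] [array([11, 11, 89], dtype=int32), array([12, 11, 95], dtype=int32)]
red tri [0.5167 0.2262 0.0398] top [0.5161 0.2258] side [0.5131 0.2183] [array([216.7, 187.8]), array([223.3, 233. ])] [array([11, 11, 94], dtype=int32), array([ 12,  13, 117], dtype=int32)]
blue tri [0.5281 0.1711 0.04  ] top [0.5273 0.1711] side [0.5248 0.164 ] [array([231.5, 198.7]), array([250.7, 226.9])] [array([ 12,  11, 103], dtype=int32), array([ 12,  13, 115], dtype=int32)]
green tri [0.583  0.1828 0.0397] top [0.5819 0.1827] side [0.5789 0.1751] [array([250.2, 189.5]), array([244.5, 200. ])] [array([11, 10, 87], dtype=int32), array([10, 11, 98], dtype=int32)]
yellow tri [0.5713 0.2373 0.0397] top [0.5702 0.2369] side [0.5674 0.2291] [array([235.2, 179.2]), array([217.6, 206.2])] [array([11, 11, 89], dtype=int32), array([12, 11, 96], dtype=int32)]
red tri [0.5167 0.2262 0.0398] top [0.5161 0.2258] side [0.5131 0.2183] [array([216.7, 187.8]), array([223.3, 233. ])] [array([11, 11, 94], dtype=int32), array([ 12,  13, 117], dtype=int32)]
blue tri [0.5281 0.1711 0.04  ] top [0.5273 0.1711] side [0.5248 0.164 ] [array([231.5, 198.7]), array([250.7, 226.9])] [array([ 12,  11, 103], dtype=int32), array([ 12,  13, 115], dtype=int32)]
green tri [0.583  0.1828 0.0396] top [0.5819 0.1827] side [0.5788 0.1751] [array([250.2, 189.5]), array([244.5, 200. ])] [array([11, 10, 87], dtype=int32), array([10, 11, 98], dtype=int32)]
yellow red 0.0552 11.6
green blue 0.0559 12.0
yellow green 0.0555 102.2
red blue 0.0558 101.5
[0.54889597 0.20414693 0.046     ]Traceback (most recent call last):
  File "<stdin>", line 3, in <module>
ValueError: too many values to unpack (expected 2)
```

```bash
python3 - <<'E'
from h import *
f=manip.grab_frame("top");g=manip.grab_frame("side")
for uv in((348,216),(467,178),(306,88),(418,54)):print("hood top",uv,plane(f,uv,.42).round(3),plane(f,uv,.3).round(3))
for uv in((262,105),(340,158),(410,112)):print("hood side",uv,plane(g,uv,.42).round(3),plane(g,uv,.3).round(3))
print("lever",plane(g,(252,80),.4).round(3),plane(g,(252,80),.3).round(3), plane(f,(310,148),.3))
for n,i,b in(("t",f,(150,280,380,130)),("s",g,(170,60,420,310))):
    x0,y0,x1,y1=b[0],min(b[1],b[3]),b[2],max(b[1],b[3]);c=i["image"][y0:y1,x0:x1];cv2.imwrite(f"pics/{n}c.png",cv2.resize(c,None,fx=2.3,fy=2.3))
E
```

```text
hood top (348, 216) [0.494 0.054 0.42 ] [0.511 0.029 0.3  ]
hood top (467, 178) [ 0.539 -0.101  0.42 ] [ 0.565 -0.158  0.3  ]
hood top (306, 88) [0.661 0.098 0.42 ] [0.712 0.082 0.3  ]
hood top (418, 54) [ 0.709 -0.054  0.42 ] [ 0.77  -0.101  0.3  ]
hood side (262, 105) [ 0.439 -0.115  0.42 ] [0.562 0.097 0.3  ]
hood side (340, 158) [ 0.45  -0.271  0.42 ] [ 0.578 -0.124  0.3  ]
hood side (410, 112) [ 0.602 -0.224  0.42 ] [ 0.793 -0.057  0.3  ]
lever [0.49  0.006 0.4  ] [0.602 0.211 0.3  ] [0.61534619 0.0805122  0.3       ]
```

View pics/sc.png

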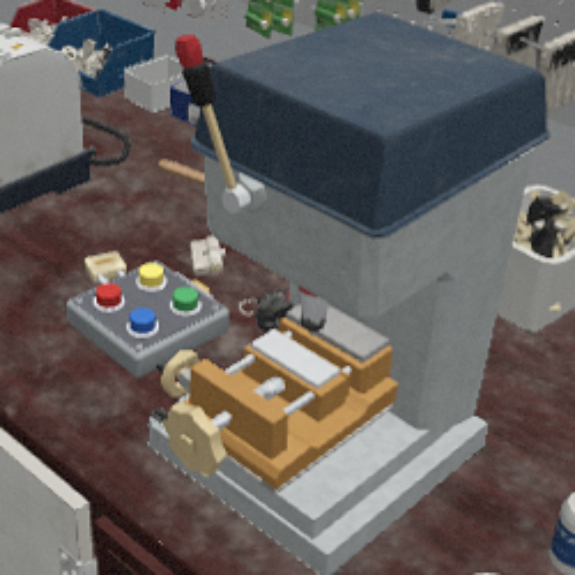

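The side crop shows all four keys unobstructed. The mill hood and lever stay right of about y = 0.10, so an upright tool at the keys clears them. I'll go round the left machine, then over yellow, with the fingers shut.

Request:
servo_tool([
  [[-27, -36, 0, 0, 0, 0, 0], [-27, -36, 0, 0, 0, 0, 0], [-27, -36, 0, 0, 0, 0, 0], [-27, -36, 0, 0, 0, 0, 0], [-27, -36, 0, 0, 0, 0, 0], [-27, -36, 0, 0, 0, 0, 0], [0, 0, 0, 0, 0, 0, 0]],
])

```text
time: 1.27
tool_pos: [0.2518, 0.3597, 0.2455]
tool_rot: [0.0, 0.117, 0.993, 0.0]
contact_force: [-0.3, 0.6, -0.2]
gripper_width: -0.002
grasp_force: 0.0
```

Request:
servo_tool([
  [[-42, -6, 0, 0, 0, 0, 0], [-42, -6, 0, 0, 0, 0, 0], [-42, -6, 0, 0, 0, 0, 0], [-42, -6, 0, 0, 0, 0, 0], [-42, -6, 0, 0, 0, 0, 0], [-42, -6, 0, 0, 0, 0, 0], [-42, -6, 0, 0, 0, 0, 0], [-42, -6, 0, 0, 0, 0, 0], [0, 0, 50, 0, 0, 0, 0], [0, 0, 50, 0, 0, 0, 0], [0, 0, 20, 0, 0, 0, 0], [0, 0, 0, 0, 0, 0, 0]],
])

```text
time: 2.78
tool_pos: [0.5662, 0.2385, 0.1239]
tool_rot: [-0.001, 0.114, 0.993, -0.001]
contact_force: [0.9, -0.6, 0.5]
gripper_width: 0.002
grasp_force: 0.0
```

```bash
python3 - <<'E'
from h import *
s=manip.state();print({k:np.round(s[k],4) for k in("time","joint_pos","tool_pos","tool_rot","contact_force","gripper_width")})
for n in("side","top"):
    f=manip.grab_frame(n)
    p=np.array(s["tool_pos"]);z=R.from_quat(np.array(s["tool_rot"])[[1,2,3,0]]).apply([0,0,1])
    q=np.array(f["rotation"]);Rc=R.from_quat(q[[1,2,3,0]]).inv()
    t=p+.014*z;uv=cv2.projectPoints(Rc.apply(t-f["eye"])[None],np.zeros(3),np.zeros(3),f["mtx"],f["dist_coeffs"])[0].ravel();print(n,"tip",t.round(4),"px",uv.round(1))
    c=f["image"][140:270,170:330] if n=="top" else f["image"][90:220,160:320];cv2.imwrite(f"pics/{n}1.png",cv2.resize(c,None,fx=4,fy=4))
a,b=cv2.imread("pics/side1.png"),cv2.imread("pics/top1.png");cv2.imwrite("pics/both1.png",cv2.resize(np.hstack([a,b]),None,fx=.62,fy=.62))
E
```

```text
{'time': np.float64(2.775), 'joint_pos': array([ 2.7750e-01,  1.3210e-01,  1.7381e+00,  2.0000e-04,  1.2744e+00,
       -1.0643e+00]), 'tool_pos': array([0.5662, 0.2385, 0.1239]), 'tool_rot': array([-1.400e-03,  1.143e-01,  9.934e-01, -5.000e-04]), 'contact_force': array([ 0.95  , -0.5537,  0.4576]), 'gripper_width': np.float64(0.0018)}
side tip [0.5662 0.2385 0.1099] px [232.5 154.9]
top tip [0.5662 0.2385 0.1099] px [214.5 202.9]
```

View pics/both1.png

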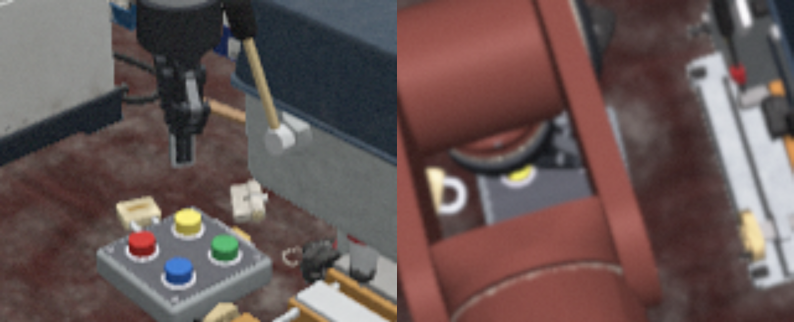

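Both views match the kinematics: the tip shows at about (233,156) in the side view, against a predicted (232.5,155). It is above yellow and clear of the lever. I'll correct by a few mm, descend to just above the cap and look again.

Request:
servo_tool([
  [[-4, -2, 20, 0, 0, 0, 0], [0, 0, 20, 0, 0, 0, 0], [0, 0, 14, 0, 0, 0, 0], [0, 0, 0, 0, 0, 0, 0], [0, 0, 0, 0, 0, 0, 0]],
])

```text
time: 3.5
tool_pos: [0.5708, 0.2353, 0.0715]
tool_rot: [0.0, 0.115, 0.993, 0.0]
contact_force: [0.7, 1.3, 0.4]
gripper_width: 0.003
grasp_force: 0.0
```

```bash
python3 - <<'E'
from h import *
s=manip.state();print(np.round(s["tool_pos"],4),np.round(s["contact_force"],2))
f=manip.grab_frame("side");c=f["image"][140:215,190:290];cv2.imwrite("pics/s2.png",cv2.resize(c,None,fx=7,fy=7,interpolation=cv2.INTER_CUBIC))
E
```

```text
[0.5708 0.2353 0.0715] [0.7  1.29 0.39]
```

View pics/s2.png

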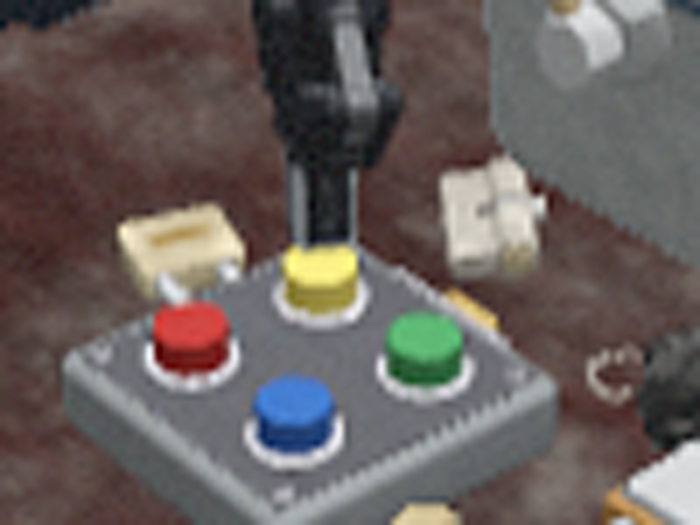

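The tip is centred over yellow to within about 2 mm in the crop (tip column 325, key column 320) and about 11 mm above the cap. I'll press gradually.

Request:
servo_tool([
  [[0, 0, 6, 0, 0, 0, 0], [0, 0, 4, 0, 0, 0, 0], [0, 0, 2, 0, 0, 0, 0], [0, 0, 2, 0, 0, 0, 0], [0, 0, 2, 0, 0, 0, 0], [0, 0, 2, 0, 0, 0, 0], [0, 0, 2, 0, 0, 0, 0], [0, 0, 0, 0, 0, 0, 0], [0, 0, 0, 0, 0, 0, 0]],
])

```text
time: 4.68
tool_pos: [0.5706, 0.2352, 0.0513]
tool_rot: [0.0, 0.115, 0.993, 0.0]
contact_force: [-1.5, -0.9, 2.7]
gripper_width: 0.002
grasp_force: 0.8
```

Request:
servo_tool([
  [[0, 0, 1, 0, 0, 0, 0], [0, 0, 1, 0, 0, 0, 0], [0, 0, 1, 0, 0, 0, 0], [0, 0, 0, 0, 0, 0, 0], [0, 0, 0, 0, 0, 0, 0]],
])

```text
time: 5.3
tool_pos: [0.5707, 0.2353, 0.049]
tool_rot: [0.0, 0.115, 0.993, -0.0]
contact_force: [-2.6, 0.0, 6.0]
gripper_width: -0.003
grasp_force: 3.0
```

Request:
servo_tool([
  [[0, 0, 1, 0, 0, 0, 0], [0, 0, 0.5, 0, 0, 0, 0], [0, 0, 0, 0, 0, 0, 0], [0, 0, 0, 0, 0, 0, 0]],
])

```text
time: 5.8
tool_pos: [0.5708, 0.2353, 0.0479]
tool_rot: [0.0, 0.115, 0.993, -0.0]
contact_force: [-4.5, -1.2, 8.0]
gripper_width: 0.002
grasp_force: 4.0
```

Yellow is at its stop: the force is 8 N and rises with depth. I'll lift, look, and go above blue.

Request:
servo_tool([
  [[0, 0, -10, 0, 0, 0, 0], [0, 0, -30, 0, 0, 0, 0], [9, -24, 0, 0, 0, 0, 0], [9, -25, 0, 0, 0, 0, 0], [9, -24, 0, 0, 0, 0, 0], [0, 0, 0, 0, 0, 0, 0], [0, 0, 16, 0, 0, 0, 0], [0, 0, 0, 0, 0, 0, 0], [0, 0, 0, 0, 0, 0, 0]],
])

```text
time: 6.92
tool_pos: [0.5276, 0.1707, 0.0702]
tool_rot: [-0.0, 0.114, 0.993, -0.0]
contact_force: [0.1, 0.3, 0.5]
gripper_width: -0.0
grasp_force: 0.0
```

```bash
python3 - <<'E'
from h import *
s=manip.state();print(np.round(s["tool_pos"],4),np.round(s["contact_force"],2))
f=manip.grab_frame("side");c=f["image"][140:215,190:290];cv2.imwrite("pics/s3.png",cv2.resize(c,None,fx=7,fy=7,interpolation=cv2.INTER_CUBIC))
for c in HUE:b=blob(f,"side",c);print(c,b and(b[0].round(1),b[1]))
E
```

```text
[0.5276 0.1707 0.0702] [0.06 0.3  0.51]
yellow None
red (array([216.7, 187.8]), array([212, 183,  11,  11,  94], dtype=int32))
blue (array([231.6, 199.2]), array([226, 195,  12,  10,  92], dtype=int32))
green (array([250.1, 189.5]), array([245, 185,  11,  10,  88], dtype=int32))
```

View pics/s3.png

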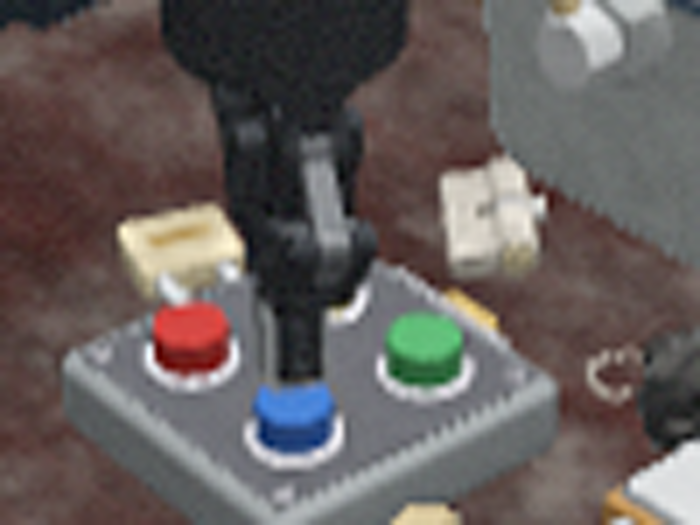

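The tip is centred over blue (both at column 293 in the crop), and the lock and neighbouring keys haven't moved. I'll press blue down to TCP z of about 0.048.

Request:
servo_tool([
  [[0, 0, 6, 0, 0, 0, 0], [0, 0, 3, 0, 0, 0, 0], [0, 0, 2, 0, 0, 0, 0], [0, 0, 2, 0, 0, 0, 0], [0, 0, 2, 0, 0, 0, 0], [0, 0, 2, 0, 0, 0, 0], [0, 0, 2, 0, 0, 0, 0], [0, 0, 1, 0, 0, 0, 0], [0, 0, 1, 0, 0, 0, 0], [0, 0, 0, 0, 0, 0, 0], [0, 0, 0, 0, 0, 0, 0]],
])

```text
time: 8.35
tool_pos: [0.5277, 0.1703, 0.05]
tool_rot: [0.0, 0.115, 0.993, -0.0]
contact_force: [-2.6, 0.2, 3.8]
gripper_width: 0.002
grasp_force: 2.0
```

Request:
servo_tool([
  [[0, 0, 1, 0, 0, 0, 0], [0, 0, 0, 0, 0, 0, 0], [0, 0, 0, 0, 0, 0, 0]],
])

```text
time: 8.72
tool_pos: [0.5277, 0.1703, 0.0491]
tool_rot: [-0.0, 0.115, 0.993, -0.0]
contact_force: [-2.8, -0.8, 6.2]
gripper_width: 0.003
grasp_force: 2.8
```

Request:
servo_tool([
  [[0, 0, 1, 0, 0, 0, 0], [0, 0, 0, 0, 0, 0, 0], [0, 0, 0, 0, 0, 0, 0]],
])

```text
time: 9.1
tool_pos: [0.5278, 0.1703, 0.0484]
tool_rot: [-0.0, 0.115, 0.993, -0.0]
contact_force: [-4.6, -1.4, 6.8]
gripper_width: -0.0
grasp_force: 3.6
```

Request:
servo_tool([
  [[0, 0, -10, 0, 0, 0, 0], [0, 0, -30, 0, 0, 0, 0], [-25, 12, 0, 0, 0, 0, 0], [-26, 11, 0, 0, 0, 0, 0], [0, 0, 0, 0, 0, 0, 0], [0, 0, 16, 0, 0, 0, 0], [0, 0, 0, 0, 0, 0, 0], [0, 0, 0, 0, 0, 0, 0]],
])

```text
time: 10.1
tool_pos: [0.5816, 0.1809, 0.0711]
tool_rot: [-0.001, 0.115, 0.993, -0.0]
contact_force: [0.4, -0.3, 0.3]
gripper_width: -0.001
grasp_force: 0.0
```

```bash
python3 - <<'E'
from h import *
s=manip.state();print(np.round(s["tool_pos"],4),np.round(s["contact_force"],2))
f=manip.grab_frame("side");c=f["image"][140:215,190:290];cv2.imwrite("pics/s4.png",cv2.resize(c,None,fx=7,fy=7,interpolation=cv2.INTER_CUBIC))
for c in HUE:b=blob(f,"side",c);print(c,b and(b[0].round(1),b[1]))
E
```

```text
[0.5816 0.1809 0.0711] [ 0.39 -0.27  0.33]
yellow (array([235.5, 180.4]), array([231, 177,  10,   8,  63], dtype=int32))
red (array([216.7, 187.8]), array([212, 183,  11,  11,  94], dtype=int32))
blue (array([231.5, 200.2]), array([227, 196,  10,   9,  71], dtype=int32))
green (array([250.2, 190.1]), array([245, 186,  11,   9,  77], dtype=int32))
```

View pics/s4.png

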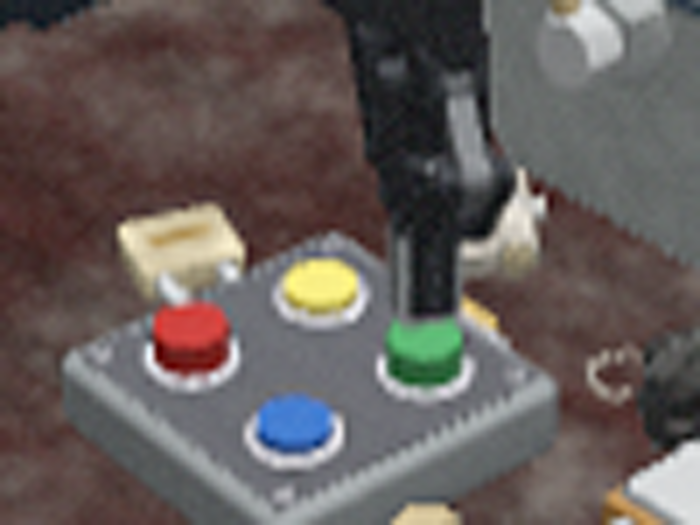

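Yellow and blue are down at the collar, red is out, and the tip is centred over green (425 against 424 in the crop). I'll press green.

Request:
servo_tool([
  [[0, 0, 6, 0, 0, 0, 0], [0, 0, 4, 0, 0, 0, 0], [0, 0, 2, 0, 0, 0, 0], [0, 0, 2, 0, 0, 0, 0], [0, 0, 2, 0, 0, 0, 0], [0, 0, 2, 0, 0, 0, 0], [0, 0, 2, 0, 0, 0, 0], [0, 0, 1, 0, 0, 0, 0], [0, 0, 1, 0, 0, 0, 0], [0, 0, 0, 0, 0, 0, 0], [0, 0, 0, 0, 0, 0, 0]],
])

```text
time: 11.52
tool_pos: [0.5826, 0.1811, 0.05]
tool_rot: [0.0, 0.115, 0.993, -0.0]
contact_force: [-1.2, -1.0, 5.3]
gripper_width: -0.005
grasp_force: 2.0
```

Request:
servo_tool([
  [[0, 0, 1, 0, 0, 0, 0], [0, 0, 1, 0, 0, 0, 0], [0, 0, 0, 0, 0, 0, 0], [0, 0, 0, 0, 0, 0, 0]],
])

```text
time: 12.02
tool_pos: [0.5827, 0.1811, 0.0484]
tool_rot: [-0.0, 0.115, 0.993, -0.0]
contact_force: [-3.0, -1.2, 6.9]
gripper_width: -0.002
grasp_force: 3.5
```

Green is at its stop. I'll lift straight up, swing back left, and check.

Request:
servo_tool([
  [[0, 0, -10, 0, 0, 0, 0], [0, 0, -40, 0, 0, 0, 0], [0, 0, -50, 0, 0, 0, 0], [0, 0, -50, 0, 0, 0, 0], [40, 8, -20, 0, 0, 0, 0], [42, 6, 0, 0, 0, 0, 0], [42, 6, 0, 0, 0, 0, 0], [42, 6, 0, 0, 0, 0, 0], [42, 6, 0, 0, 0, 0, 0], [30, 60, 0, 0, 0, 0, 0], [0, 0, 0, 0, 0, 0, 0], [0, 0, 0, 0, 0, 0, 0]],
])

```text
time: 13.52
tool_pos: [0.3728, 0.3204, 0.2176]
tool_rot: [0.0, 0.114, 0.993, -0.0]
contact_force: [-0.2, -0.6, 0.1]
gripper_width: 0.002
grasp_force: 0.0
```

```bash
python3 - <<'E'
from h import *
fs,k=keys(.038)
a=fs["side"]["image"][140:215,190:290];b=fs["top"]["image"][165:265,150:290]
cv2.imwrite("pics/s5.png",np.hstack([cv2.resize(a,(400,300),interpolation=2),cv2.resize(b,(400,300),interpolation=2)]))
E
```

```text
yellow tri [0.5713 0.2371 0.0358] top [0.5705 0.2371] side [0.5704 0.2342] [array([235.5, 180.5]), array([217.7, 206.7])] [array([10,  8, 62], dtype=int32), array([10, 10, 82], dtype=int32)]
red tri [0.5167 0.2262 0.0398] top [0.517  0.2263] side [0.5176 0.2285] [array([216.7, 187.8]), array([223.3, 233. ])] [array([11, 11, 94], dtype=int32), array([ 12,  13, 117], dtype=int32)]
blue tri [0.528  0.1712 0.0358] top [0.5277 0.1712] side [0.5268 0.1686] [array([231.5, 200.2]), array([250.7, 227.2])] [array([10,  9, 71], dtype=int32), array([ 12,  12, 109], dtype=int32)]
green tri [0.583  0.1827 0.0352] top [0.5823 0.1828] side [0.5813 0.1793] [array([250.2, 191. ]), array([244.5, 200.5])] [array([10,  7, 58], dtype=int32), array([10, 10, 88], dtype=int32)]
```

View pics/s5.png

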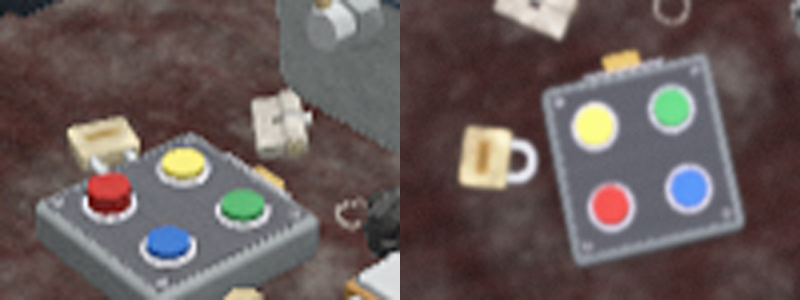

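Yellow, blue and green are all down by the same amount, red is out, and the lock and bystanders haven't moved. I'll hand it in.

```bash
python3 -c "
from plant import manip
print(manip.job_done())"
```

```text
the job is handed in; nothing more can be done
None
```

I pushed yellow, blue and green in, in that order, each to its stop with about 7–8 N. Red is out, the lock and the things round it didn't move in the final pictures, and I handed the job in at about 13.6 s; no verdict came back.

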